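Riddle the mill balls

ROBOT

A 6-joint arm with a two-finger parallel gripper is mounted at the origin on the work surface; the furniture and walls round the work are solid. World frame = base frame: x ahead of the robot, y to its left, z up, the work surface at z = 0. Lengths are in m, angles in rad, forces in N, time in s.
With the tool pointing down it reaches from about 0.35 to 0.775 m from the base axis. Payload 7.3 kg.
Tool frame: the origin (TCP) lies between the finger pads; the fingertips stand 8 mm ahead of it and the grasp point (between the pads) lies 11 mm behind it (robot.nose_length is the distance from the TCP to the fingertips, in m); z points along the fingers, y is the line along which they close (so a half turn about z gives the same grasp; the last joint's range is limited). The gripper opens to 92 mm and grips with 3 to 60 N. Pads are 19 mm wide; open, the fingers measure 130 mm over their backs; the gripper's body (75 mm by 190 mm) begins 47 mm behind the grasp point.
Start: joints at [1.094, 0.342, 1.524, -0, 1.275, -0.146], TCP at [0.171, 0.497, 0.235] pointing down, gripper open.
Joint ranges: [-2.53, 2.53], [-0.77, 2.02], [0.04, 2.7], [-1, 4.14], [0.28, 2.66], [-3.11, 3.11]. Speed limits (rad/s): [2.57, 2.57, 3.14, 3.14, 3.14, 3.14].

INTERFACE

Orientations are given as [roll, pitch, yaw] about the fixed x, y, z axes, in that order (R = Rz(yaw) Ry(pitch) Rx(roll)).
In Python, from cell import robot gives the robot as it stands. The module is installed in compiled form; this text tells all that it offers.
- The arm moves only by the shell command python3 -m jog 'ROWS' [FORCE]. ROWS is JSON, a list that holds one entry, the list of rows, each a list of 5 numbers: the gripper's target within -1 to 1 (fully open at 1, half-way at 0, shut at -1), then the shift along the tool's x, y, z in m, then the turn about the tool's z in rad. A call has 1 to 5 rows; each row is the pose to reach, as a shift and turn from the pose commanded when the call began, along the tool's axes at that moment; what a row does not reach only later rows make up. A row lasts 1/12 s, in which the tool goes at most 41.7 mm and 7.16 degrees, less where a joint would pass 70% of its speed; a pose out of reach is approached as far as the arm can. A call with a gripper value outside its range is refused whole. The fingers move at their own pace and stop on an object; FORCE is the grip in N (left out, the last holds). Time passes only in rows, so rows that repeat a pose let the fingers close. It gives the time, the measured TCP pose, the force, the opening and the grip force at its end, in the units of the state.
- robot.observe(): the state, without advancing time (a new reading comes with each control period).
- robot.read_camera(name): name is "scene" or "side" or "wrist"; returns the picture (400x640x3 uint8, red, green, blue); there is no depth.
- robot.camera_model(name): a dict with "camera_matrix" (3x3 intrinsics, pixels), "position" and "attitude" of the camera in the world; the wrist camera has in their place "mount" (4x4, takes a point from camera to tool coordinates, whose origin is the TCP and whose axes are the flange's). Camera axes: x right, y down, z forward; pixel columns grow to the right and rows downward; lengths in m; the calibration is good to about 2 mm. The wrist camera is an equidistant fisheye: a pixel r from the principal point sees the ray r / f radians off the axis. A picture is of the moment at which its call begins: read the wrist's pose just before it. camera_model takes no time and is no camera call.
- robot.hand_in(): hands the job in; it is judged then, once.
The state is a dict: "time": time; "qpos": joint angles; "qvel": joint speeds; "joint_efforts": joint torques, N m; "tool_pos": TCP position; "tool_rot": TCP orientation; "contact_force": force on the tool from outside, world axes, zero at the start; "torque": the same for the moment, N m; "opening": finger opening in m; "grip_force": force on a finger pad.
Only numpy, scipy, OpenCV 4.12 (cv2) and the standard library are available. Lean on these libraries where they do the work, as an engineer would, in place of code of your own. Each camera call takes 0.05 s, during which the arm holds its last target. There are 200 camera calls.

TASK

Lift the ball knob of the hinged metal pan to tip it so that the two porcelain mill balls roll out onto the steel bars of the wooden sieve box: the small worn one drops through into the tray beneath, the large one stays on top. Then pick the large ball off the bars and put it in the plain white bowl on the same table, leaving the bowl upright.

Things in the scene. Friction and masses are not known exactly. Their poses are not given: they have to be found in the camera images.
- riddle: Fixed wooden box, steel bars over a catch tray (floor z 5 mm). Origin on the table below the pan's hinge; balls pour to +x. Bars, 6 mm, along x at y -33, 0, 33 (gaps 27), from x 0 z 66 down to x 118 z 60, then a stop wall to z 85. Sides at y +-67, 64 high: pinch a ball on the bars from above, fingers closing along y. Hinge axis along y at x 0, z 95; the aluminium pan lies to -x of it, 90 wide.
- pan (a joint): Pan tilt, rad: 0 at rest, grows as its knob is lifted, stop 1.1. Ball knob, 26 mm, on a rod behind the pan: centre at riddle x -135, y 0, z 100 mm at rest; pinch it from above with fingers on its two y sides, lift on an arc about the hinge; it turns in the grip. Balls start to roll at 0.2 and are out at 0.8 held 1 s. Light, no spring; let go, it sinks back, which is fine.
- large_ball_center (a point): Centre of the large white porcelain mill ball, 44 mm across, 90 g. Starts in the pan at its back wall; too big for the bars, between two of which it rests with its centre about 19 mm above the bars' axes.
- small_ball_center (a point): Centre of the small worn mill ball, 19 mm across, 12 g, of the same white porcelain. Starts in the pan beside the large one; drops between the bars into the tray.
- bowl: Plain white glazed round bowl, loose, 158 mm across the rim and 73 mm high, open, inner floor 7 mm up and about 60 mm across, widening to the rim. Origin at the centre of its underside, z up.
Not all that is in view belongs to the job. Leave any purple or red look-alike of the part that bears large_ball_center alone. There is more than one size of the bowl; the job needs the larger.

How it is judged:
By the outcome, as a careful person would: the job done as asked, in the order asked, and still so for the second after the job is handed in, with the robot touching nothing.
It also fails if it takes over 48 s, if anything falls off the work surface, if the arm or the gripper's body presses on something with over 40 N, if the wrist force passes 120 N, or if a joint passes its speed limit or range.

## Working session

There is one attempt and no reset: what is moved stays moved. The work goes in short steps, Python scripts to look and compute and a shell command to move; the robot and the scene stay as the last step left them, time stands still between calls to the robot, and variables do not carry over. Pictures are saved under pics/ and viewed, at most 10 in all, crops included, and the job is handed in when it is done.

```bash
mkdir -p pics
python3 - <<'E'
from cell import robot
import cv2,numpy as np
s=robot.observe();print(s['time'],s['tool_pos'],s['tool_rot'],s['opening'])
for n in("scene","side","wrist"):
    im=robot.read_camera(n);cv2.imwrite(f'pics/{n}0.png',im[...,::-1])
    m=robot.camera_model(n);print(n,{k:np.round(v,4).tolist() for k,v in m.items() if not isinstance(v,str)})
E
```

```text
0.0 [0.17032444 0.49618832 0.23403774] [-3.14003212e+00 -2.06813825e-04  2.81081424e+00] 0.0916002479073836
scene {'camera_matrix': [[364.3522, 0.0, 313.1682], [0.0, 364.3522, 199.1818], [0.0, 0.0, 1.0]], 'position': [0.0199, -0.276, 0.667], 'attitude': [-2.3238, 0.0181, -0.9003]}
side {'camera_matrix': [[445.8239, 0.0, 319.2841], [0.0, 445.8239, 197.3879], [0.0, 0.0, 1.0]], 'position': [0.0992, -0.6457, 0.6706], 'attitude': [-2.1478, 0.0009, -0.5074]}
wrist {'camera_matrix': [[309.7069, 0.0, 317.19], [0.0, 309.7069, 198.6165], [0.0, 0.0, 1.0]], 'mount': [[0.0007, -0.9637, -0.2671, 0.0713], [1.0, 0.0008, -0.0003, 0.0005], [0.0005, -0.2671, 0.9637, -0.1499], [0.0, 0.0, 0.0, 1.0]]}
```

View pics/scene0.png

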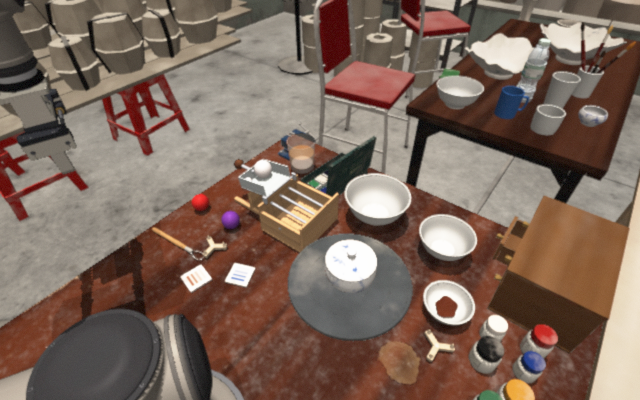

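View pics/side0.png

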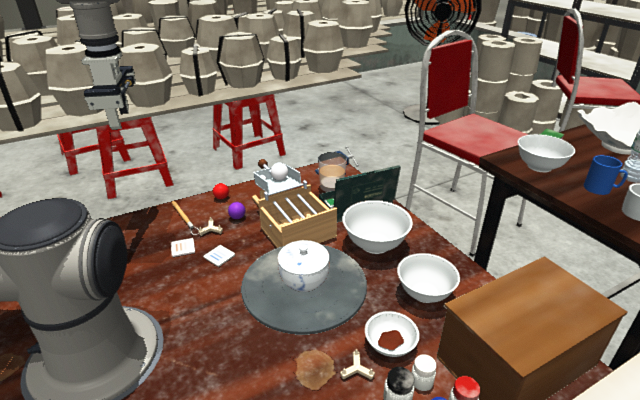

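The scene view shows the riddle at (300,215), the pan with the large ball at (263,168) and the brown knob at about (238,163). The larger bowl is at (378,200). In the side view the knob is at (263,163), the ball at (280,170) and the bowl at (377,228).

```bash
cat > h.py <<'E'
from cell import robot
import cv2,numpy as np
from scipy.spatial.transform import Rotation as R
def ray(n,u,v,tp=None,tr=None):
    m=robot.camera_model(n);K=np.array(m['camera_matrix'])
    x=(u-K[0,2])/K[0,0];y=(v-K[1,2])/K[1,1]
    if n=='wrist':
        r=np.hypot(x,y)+1e-9;d=np.array([np.sin(r)*x/r,np.sin(r)*y/r,np.cos(r)])
        T=np.array(m['mount']);A=R.from_euler('xyz',tr).as_matrix()
        return A@T[:3,3]+tp,A@T[:3,:3]@d
    d=np.array([x,y,1]);A=R.from_euler('xyz',m['attitude']).as_matrix()
    return np.array(m['position']),A@d/np.linalg.norm(d)
def plane(c,d,z): return c+d*(z-c[2])/d[2]
def tri(*rs):
    A=0;b=0
    for c,d in rs:
        P=np.eye(3)-np.outer(d,d);A=A+P;b=b+P@c
    p=np.linalg.solve(A,b);return p,[np.linalg.norm(np.cross(p-c,d)) for c,d in rs]
E
python3 - <<'E'
from h import *
a=cv2.imread('pics/scene0.png')[145:260,225:425];b=cv2.imread('pics/side0.png')[145:260,245:445]
f=lambda i:cv2.resize(i[:, :],None,fx=4,fy=4,interpolation=cv2.INTER_CUBIC)[:300*2]
cv2.imwrite('pics/c1.png',np.vstack([f(a)[:300],f(b)[:300]]))
print(tri(ray('scene',238,163),ray('side',263,163)))
print(tri(ray('scene',263,168),ray('side',280,170)))
E
```

```text
(array([0.47929305, 0.34915405, 0.0956498 ]), [np.float64(0.0009838037643776745), np.float64(0.0009838037643776824)])
(array([0.49384362, 0.27159027, 0.10783007]), [np.float64(0.00034242235980605837), np.float64(0.0003424223598058798)])
```

View pics/c1.png

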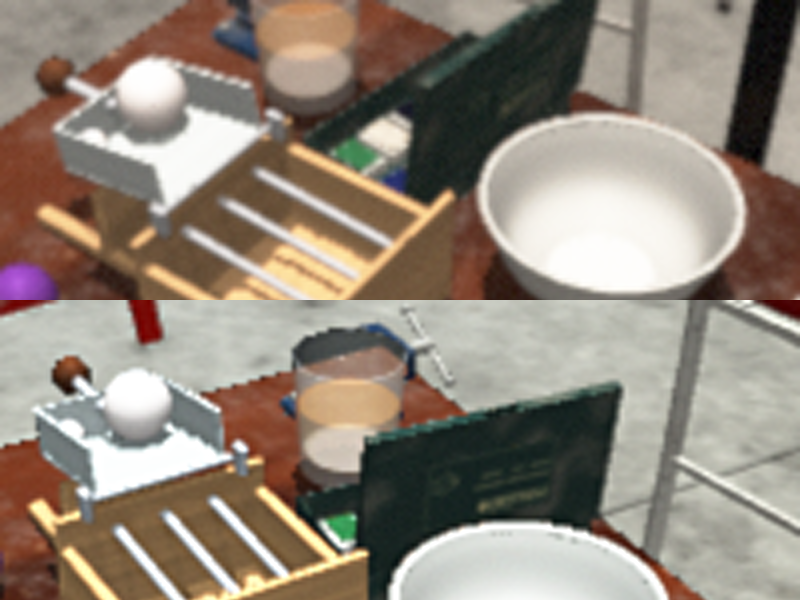

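View pics/wrist0.png

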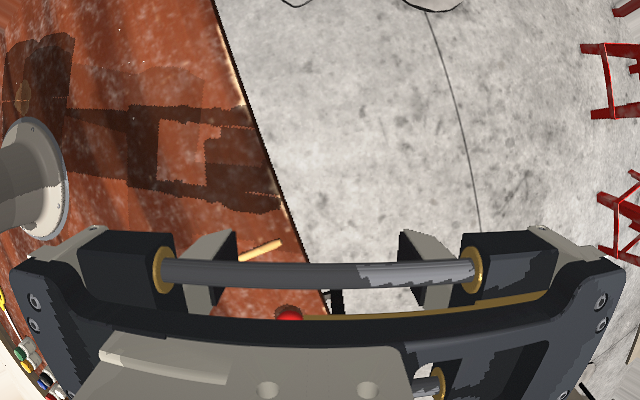

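The crop sharpens the knob to (238.7,164) in scene and (263,164) in side. Hinge lugs show at scene (265,198.7) and (294.5,175.5), and the bars run towards the bowl. The wrist sees only the table edge and the floor.

Run:
```python
from h import *
S=lambda u,v:ray('scene',225+u/4,145+v/4); D=lambda u,v:ray('side',245+u/4,145+(v-300)/4)
k=tri(S(55,76),D(72,376));print('knob',k)
l1=tri(S(160,215),D(86,503));l2=tri(S(278,122),D(240,460));print('lugs',l1,l2,np.linalg.norm(l1[0]-l2[0]))
b0=plane(*S(222,202),.066);b1=plane(*S(358,277),.060);print('midbar',b0,b1,np.linalg.norm(b1-b0), plane(*D(165,515),.066))
d=(b1-b0);h=(l1[0]+l2[0])/2
print('yaw bar',np.arctan2(d[1],d[0]),'knob->hinge',np.arctan2(*(h-k[0])[[1,0]]),np.linalg.norm((h-k[0])[:2]),'lugs',np.arctan2(*(l2[0]-l1[0])[[1,0]])-np.pi/2,h)
print('bars',[plane(*S(*p),.06)for p in((255,172),(390,243),(185,232))])
P=np.array([plane(*S(*p),.073)[:2] for p in((480,190),(745,205),(615,113),(605,292))])
A=np.c_[2*P,np.ones(4)];s=np.linalg.lstsq(A,(P**2).sum(1),rcond=None)[0];print('bowl',s[:2],np.sqrt(s[2]+s[0]**2+s[1]**2),P)
```

```text
knob (array([0.47736375, 0.34437541, 0.0955885 ]), [np.float64(0.0011742931494087459), np.float64(0.0011742931494086548)])
lugs (array([0.42633269, 0.20284603, 0.09084645]), [np.float64(0.0017383990637260887), np.float64(0.0017383990637258732)]) (array([0.53069889, 0.20230336, 0.09124422]), [np.float64(0.002608448278842337), np.float64(0.0026084482788423734)]) 0.10436837451158285
midbar [0.47751858 0.20268083 0.066     ] [0.48217998 0.10061206 0.06      ] 0.10235117679893468 [0.47558349 0.20072411 0.066     ]
yaw bar -1.5251588503357651 knob->hinge -1.562672157672593 0.14180539829294186 lugs -1.5759960312895887 [0.47851579 0.20257469 0.09104534]
bars [array([0.51554345, 0.20969544, 0.06      ]), array([0.5161168 , 0.10303629, 0.06      ]), array([0.44857812, 0.20724763, 0.06      ])]
bowl [0.61811528 0.01323995] 0.07970101864946764 [[ 0.57525329  0.07951041]
 [ 0.65987629 -0.05374571]
 [ 0.68819392  0.05276778]
 [ 0.54740323 -0.02517055]]
```

```bash
cat >> h.py <<'E'
def togo(x,y,z,yaw):
    s=robot.observe();p=s['tool_pos'];A=R.from_euler('xyz',s['tool_rot'])
    print('t',round(s['time'],2),'pos',np.round(p,4),'rot',np.round(s['tool_rot'],3),'F',np.round(s['contact_force'],1),'op',round(s['opening'],4))
    print('shift',np.round(A.inv().apply(np.array([x,y,z])-p),4),'turn',round((s['tool_rot'][2]-yaw+np.pi)%(2*np.pi)-np.pi,3))
E
python3 -m jog '[[[1,-0.04,-0.005,0.004,0.12],[1,-0.08,-0.01,0.008,0.24],[1,-0.12,-0.015,0.012,0.36],[1,-0.16,-0.021,0.016,0.48],[1,-0.2,-0.026,0.02,0.6]]]'
python3 -c "
from h import *
togo(.477,.344,.19,1.571)"
```

```text
time: 0.57
tool_pos: [0.3524, 0.4058, 0.2144]
tool_rot: [-3.141, -0.0, 2.205]
contact_force: [-0.3, 1.0, 0.7]
opening: 0.0921
grip_force: 0.0
t 0.57 pos [0.3524 0.4058 0.2144] rot [-3.141 -0.     2.205] F [-0.3  1.   0.7] op 0.0921
shift [-0.1236  0.0637  0.0243] turn 0.634
```

```bash
python3 -m jog '[[[0.2,-0.03,0.015,0.005,0.12],[0.2,-0.055,0.03,0.01,0.24],[0.2,-0.08,0.045,0.015,0.36],[0.2,-0.11,0.055,0.02,0.48],[0.2,-0.124,0.064,0.024,0.6]]]' >/dev/null
python3 -m jog '[[[0.2,0,0,0,0.034],[0.2,0,0,0,0.034]]]' >/dev/null
python3 - <<'E'
from h import *
togo(.477,.344,.19,1.571)
cv2.imwrite('pics/w1.png',robot.read_camera('wrist')[...,::-1])
E
```

```text
t 1.15 pos [0.4773 0.3448 0.1898] rot [-3.140e+00  1.000e-03  1.573e+00] F [-0.1  0.5 -0.4] op 0.0557
shift [-0.0008 -0.0003 -0.0002] turn 0.002
```

View pics/w1.png

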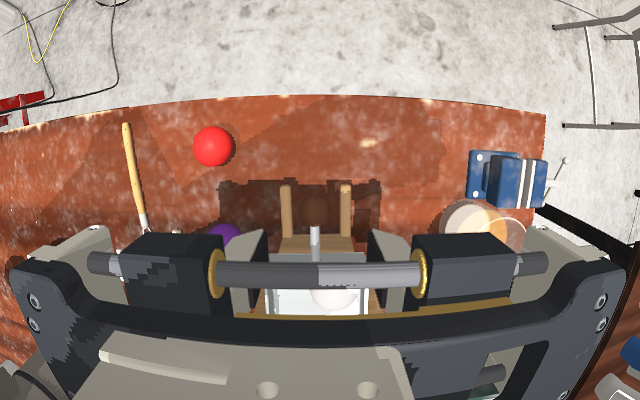

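The wrist view shows the brown knob at about (315,208) and its rod at (315,236), centred between the fingers. I'll check it by ray.

Run:
```python
from h import *
s=robot.observe()
for p in((315,208),(315,236)): print(plane(*ray('wrist',*p,s['tool_pos'],s['tool_rot']),.1))
togo(.477,.344,.091,1.571)
```

```text
[0.47546034 0.34284647 0.1       ]
[0.47557322 0.318295   0.1       ]
t 1.2 pos [0.4767 0.3453 0.1901] rot [-3.14   0.     1.577] F [-0.3 -0.5  1.2] op 0.0556
shift [-0.0013  0.0004  0.0991] turn 0.006
```

```bash
python3 -m jog '[[[0.2,-0.001,-0.001,0.03,0],[0.2,-0.001,-0.001,0.06,0],[0.2,-0.001,-0.001,0.085,0],[0.2,-0.001,-0.001,0.098,0],[0.2,-0.001,-0.001,0.098,0]]]' >/dev/null
python3 -m jog '[[[-1,0,0,0,0],[-1,0,0,0,0],[-1,0,0,0,0],[-1,0,0,0,0],[-1,0,0,0,0]]]' 15
```

```text
time: 2.03
tool_pos: [0.4754, 0.3451, 0.0937]
tool_rot: [3.141, -0.001, 1.577]
contact_force: [-13.1, 2.4, 6.0]
opening: 0.0264
grip_force: 6.1
```

```bash
python3 -m jog '[[[-1,-0.0005,-0.001,-0.007,0],[-1,-0.001,-0.001,-0.0135,0],[-1,-0.0025,-0.001,-0.02,0],[-1,-0.0035,-0.001,-0.0265,0],[-1,-0.0055,-0.001,-0.0335,0]]]'
python3 -m jog '[[[-1,-0.002,0,-0.0065,0],[-1,-0.0045,0,-0.0125,0],[-1,-0.007,0,-0.019,0],[-1,-0.01,0,-0.025,0],[-1,-0.0135,0,-0.031,0]]]'
```

```text
time: 2.45
tool_pos: [0.4747, 0.3393, 0.127]
tool_rot: [3.141, -0.0, 1.577]
contact_force: [-0.2, 2.2, -1.8]
opening: 0.0248
grip_force: 15.0
time: 2.87
tool_pos: [0.4749, 0.3255, 0.158]
tool_rot: [3.141, -0.0, 1.577]
contact_force: [0.8, 0.9, -0.9]
opening: 0.0247
grip_force: 15.0
```

```bash
python3 -m jog '[[[-1,-0.0035,0,-0.0055,0],[-1,-0.0075,0,-0.011,0],[-1,-0.0115,0,-0.0165,0],[-1,-0.016,0,-0.0215,0],[-1,-0.0205,0,-0.0265,0]]]' >/dev/null
python3 -m jog '[[[-1,-0.005,0,-0.0045,0],[-1,-0.01,0,-0.009,0],[-1,-0.0155,0,-0.013,0],[-1,-0.0155,0,-0.013,0],[-1,-0.0155,0,-0.013,0]]]'
for i in 1 2; do python3 -m jog '[[[-1,0,0,0,0],[-1,0,0,0,0],[-1,0,0,0,0],[-1,0,0,0,0],[-1,0,0,0,0]]]' >/dev/null; done
python3 - <<'E'
from h import *
print(robot.observe()['contact_force'],robot.observe()['opening'])
f=lambda i:cv2.resize(i,None,fx=4,fy=4,interpolation=cv2.INTER_CUBIC)[...,::-1]
a=f(robot.read_camera('scene')[155:230,225:425]);b=f(robot.read_camera('side')[155:230,225:425])
cv2.imwrite('pics/c2.png',np.vstack([a,b]))
E
```

```text
time: 3.7
tool_pos: [0.4757, 0.2896, 0.1974]
tool_rot: [3.14, -0.001, 1.576]
contact_force: [6.1, 1.6, 0.6]
opening: 0.0248
grip_force: 15.0
[5.89653919 2.11653516 1.86958531] 0.024796182500769114
```

View pics/c2.png

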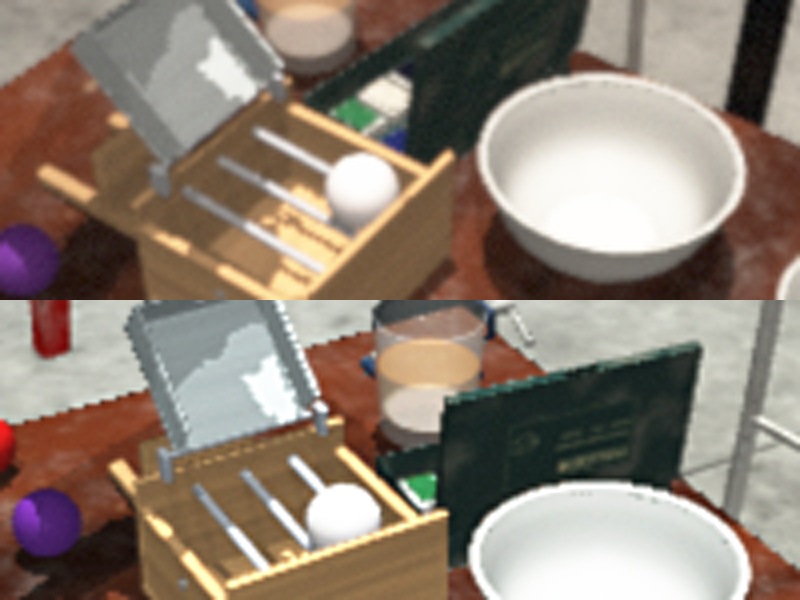

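The large ball rests on the bars at the stop wall, at scene (315.5,202.5) and side (310.8,209.5). The pan is empty, and the small ball is not visible, so it is probably in the tray hidden by the wall. I'll lower the pan and let go.

```bash
python3 - <<'E'
from h import *
print(tri(ray('scene',315.5,202.5),ray('side',310.75,209.5)))
E
python3 -m jog '[[[-1,0.0105,0,0.0085,0],[-1,0.02,0,0.018,0],[-1,0.0285,0,0.0285,0],[-1,0.036,0,0.04,0],[-1,0.0425,0,0.0515,0]]]'
python3 -m jog '[[[-1,0.005,0,0.0125,0],[-1,0.009,0,0.0255,0],[-1,0.0115,0,0.0385,0],[-1,0.0125,0,0.05,0],[-1,0.0125,0,0.05,0]]]'
python3 -m jog '[[[0.2,0,0,0,0],[0.2,0,0,0,0],[0.2,0,0,0,0],[0.2,0,0,0,0],[0.2,0,0,-0.01,0]]]'
python3 -m jog '[[[0.2,0,0,-0.03,0],[0.2,0,0,-0.06,0],[0.2,0,0,-0.1,0],[0.4,0,0,-0.12,0],[0.4,0,0,-0.12,0]]]'
```

```text
(array([0.49479505, 0.10728253, 0.08396221]), [np.float64(0.0003809954050146504), np.float64(0.00038099540501466516)])
time: 5.05
tool_pos: [0.4746, 0.3329, 0.1432]
tool_rot: [-3.141, 0.001, 1.578]
contact_force: [6.9, -4.7, -2.6]
opening: 0.025
grip_force: 15.0
time: 5.47
tool_pos: [0.4743, 0.3454, 0.0923]
tool_rot: [-3.14, 0.001, 1.578]
contact_force: [6.4, -0.2, -0.7]
opening: 0.0248
grip_force: 15.0
time: 5.88
tool_pos: [0.4729, 0.3443, 0.1034]
tool_rot: [-3.137, 0.002, 1.577]
contact_force: [0.4, 1.2, -0.7]
opening: 0.0528
grip_force: 0.0
time: 6.3
tool_pos: [0.4765, 0.346, 0.2319]
tool_rot: [3.132, -0.005, 1.577]
contact_force: [0.2, -0.3, 0.0]
opening: 0.0627
grip_force: 0.0
```

```bash
python3 -m jog '[[[0.25,-0.04,0.004,0,0],[0.25,-0.08,0.008,0,0],[0.25,-0.12,0.012,0.005,0],[0.25,-0.16,0.015,0.02,0],[0.25,-0.2,0.017,0.04,0]]]' >/dev/null
python3 -m jog '[[[0.25,-0.025,0.001,0.01,0],[0.25,-0.037,0.0015,0.02,0],[0.25,-0.037,0.0015,0.02,0],[0.25,-0.037,0.0015,0.02,0]]]' >/dev/null
python3 - <<'E'
from h import *
togo(.495,.108,.076,1.571)
cv2.imwrite('pics/w2.png',robot.read_camera('wrist')[...,::-1])
E
```

```text
t 7.05 pos [0.4939 0.1114 0.1669] rot [-3.14  -0.     1.575] F [-0.   1.2  0.6] op 0.0577
shift [-0.0034  0.0013  0.0909] turn 0.004
```

View pics/w2.png

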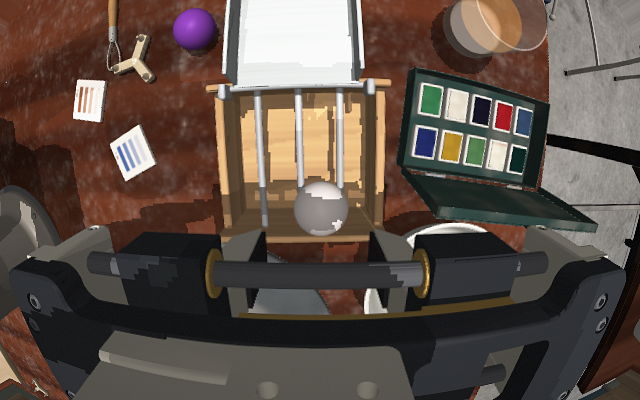

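The wrist view shows the large ball at (321,208), between the middle and right bars and against the stop wall. The pan is down and empty. I'll cast it to z=0.081.

Run:
```python
from h import *
s=robot.observe()
p=plane(*ray('wrist',321,208,s['tool_pos'],s['tool_rot']),.081);print(p)
togo(p[0],p[1],.076,1.571)
```

```text
[0.49797876 0.11091896 0.081     ]
t 7.1 pos [0.4943 0.1121 0.1674] rot [-3.142e+00 -1.000e-03  1.576e+00] F [-0.1  0.9 -0.1] op 0.0574
shift [-0.0013  0.0037  0.0914] turn 0.005
```

```bash
python3 -m jog '[[[0.25,-0.002,0.0025,0.025,0],[0.25,-0.002,0.0025,0.05,0],[0.25,-0.002,0.0025,0.07,0],[0.25,-0.002,0.0025,0.083,0],[0.25,-0.002,0.0025,0.091,0]]]'
python3 -m jog '[[[-0.3,0,0,0,0],[-1,0,0,0,0],[-1,0,0,0,0],[-1,0,0,0,0],[-1,0,0,0,0]]]' 15
```

```text
time: 7.52
tool_pos: [0.4967, 0.1112, 0.0758]
tool_rot: [3.141, -0.0, 1.579]
contact_force: [-26.4, -2.8, 60.4]
opening: 0.0573
grip_force: 0.0
time: 7.93
tool_pos: [0.4967, 0.1107, 0.077]
tool_rot: [3.141, -0.001, 1.578]
contact_force: [-3.3, 1.7, 4.7]
opening: 0.0425
grip_force: 15.0
```

```bash
python3 -m jog '[[[-1,0,0,-0.02,0],[-1,0,0,-0.045,0],[-1,0,0,-0.08,0],[-1,0,0,-0.115,0],[-1,0,0,-0.125,0]]]'
python3 -m jog '[[[-1,-0.01,0.012,0,0],[-1,-0.03,0.036,0,0],[-1,-0.055,0.068,0,0],[-1,-0.08,0.1,0,0],[-1,-0.096,0.12,0,0]]]'
python3 -m jog '[[[-1,0,0,0,0]]]' >/dev/null
python3 - <<'E'
from h import *
togo(.618,.013,.05,1.571)
f=lambda i:i[...,::-1]
cv2.imwrite('pics/w3.png',f(robot.read_camera('wrist')));cv2.imwrite('pics/sd3.png',f(robot.read_camera('side')))
a=cv2.imread('pics/sd3.png')[155:265,245:445]; b=f(robot.read_camera('scene'))[155:265,245:445]
cv2.imwrite('pics/c3.png',np.vstack([cv2.resize(i,None,fx=2.7,fy=2.7,interpolation=cv2.INTER_CUBIC) for i in (a,b)]))
E
```

```text
time: 8.35
tool_pos: [0.4991, 0.1105, 0.2067]
tool_rot: [3.133, -0.001, 1.578]
contact_force: [1.8, 0.0, 0.4]
opening: 0.0433
grip_force: 15.0
time: 8.77
tool_pos: [0.6197, 0.0125, 0.2008]
tool_rot: [3.14, 0.001, 1.576]
contact_force: [-0.5, 0.4, -1.6]
opening: 0.0432
grip_force: 15.0
t 8.85 pos [0.6205 0.0111 0.1999] rot [3.140e+00 1.000e-03 1.574e+00] F [-1.7 -0.3 -1.3] op 0.0429
shift [ 0.002  -0.0027  0.1499] turn 0.003
```

View pics/c3.png

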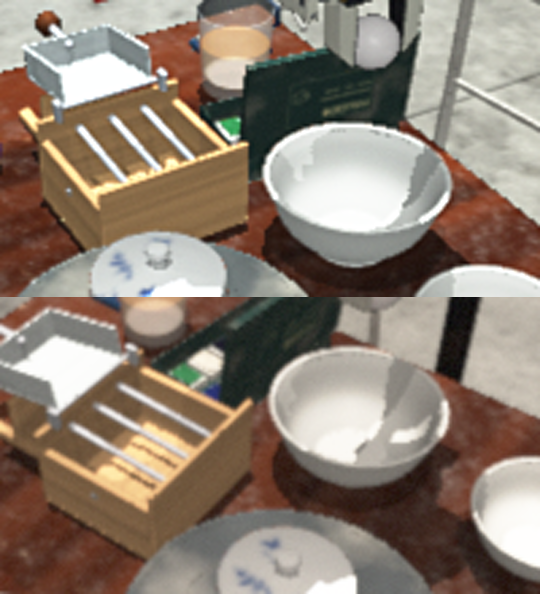

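The ball is held above the bowl, and the bars and pan look empty. The small ball isn't visible, so I'll check the wrist view.

View pics/w3.png

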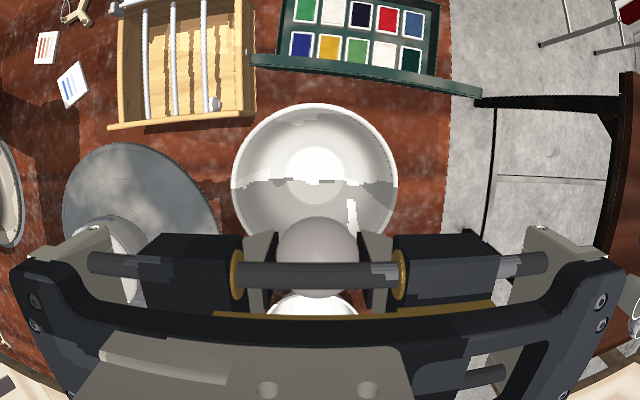

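The small white ball is in the tray at (214,103), beneath the bars by the stop wall. The bowl rim spans u 231 to 398 with its top at (314,103), so I'll verify its centre.

Run:
```python
from h import *
s=robot.observe()
P=np.array([plane(*ray('wrist',*p,s['tool_pos'],s['tool_rot']),.073)[:2] for p in((231,180),(398,180),(314,103))])
A=np.c_[2*P,np.ones(3)];c=np.linalg.solve(A,(P**2).sum(1));print(c[:2],np.sqrt(c[2]+c[0]**2+c[1]**2))
b=plane(*ray('wrist',214,103,s['tool_pos'],s['tool_rot']),.0145);print('small',b)
togo(c[0],c[1],.05,1.571)
```

```text
[0.61440418 0.01880304] 0.07882956581212842
small [0.50204972 0.10307188 0.0145    ]
t 9.0 pos [0.6167 0.015  0.2003] rot [-3.140e+00 -1.000e-03  1.577e+00] F [-0.7 -0.1 -0.8] op 0.043
shift [ 0.0038 -0.002   0.1503] turn 0.006
```

```bash
python3 -m jog '[[[-1,0.002,-0.001,0.03,0],[-1,0.002,-0.001,0.065,0],[-1,0.002,-0.001,0.1,0],[-1,0.002,-0.001,0.12,0],[-1,0.002,-0.001,0.13,0]]]'
python3 -m jog '[[[-1,0,0,0.01,0],[-1,0,0,0.017,0],[-1,0,0,0.017,0],[-1,0,0,0.017,0]]]'
```

```text
time: 9.42
tool_pos: [0.6135, 0.018, 0.0681]
tool_rot: [-3.136, -0.001, 1.578]
contact_force: [-1.2, -0.2, -0.8]
opening: 0.0428
grip_force: 15.0
time: 9.75
tool_pos: [0.6169, 0.0166, 0.0551]
tool_rot: [3.14, 0.0, 1.577]
contact_force: [-0.3, 0.8, -0.8]
opening: 0.043
grip_force: 15.0
```

Now I'll release slowly to about 52 mm, rise and retreat.

```bash
python3 -m jog '[[[0,0,0,0,0],[0.12,0,0,0,0],[0.12,0,0,0,0],[0.12,0,0,0,0],[0.12,0,0,-0.01,0]]]'
python3 -m jog '[[[0.12,0,0,-0.03,0],[0.12,0,0,-0.06,0],[0.12,0,0,-0.1,0],[0.12,0,0,-0.14,0],[0.12,0,0,-0.17,0]]]'
python3 -m jog '[[[0.12,-0.03,0,-0.01,0],[0.12,-0.06,0,-0.02,0],[0.12,-0.09,0,-0.02,0],[0.12,-0.1,0,-0.02,0],[0.12,-0.1,0,-0.02,0]]]'
python3 -m jog '[[[0.12,0,0,0,0],[0.12,0,0,0,0],[0.12,0,0,0,0],[0.12,0,0,0,0],[0.12,0,0,0,0]]]' >/dev/null
python3 - <<'E'
from h import *
f=lambda i:i[...,::-1]
cv2.imwrite('pics/w4.png',np.hstack([f(robot.read_camera('wrist'))[:300,100:500],cv2.resize(f(robot.read_camera('scene'))[130:280,220:420],None,fx=2,fy=2)]))
E
```

```text
time: 10.17
tool_pos: [0.6153, 0.0165, 0.063]
tool_rot: [-3.139, -0.0, 1.577]
contact_force: [-0.9, -0.2, -0.7]
opening: 0.0515
grip_force: 0.0
time: 10.58
tool_pos: [0.6169, 0.0164, 0.2388]
tool_rot: [3.137, 0.0, 1.577]
contact_force: [0.5, -0.4, 0.5]
opening: 0.0518
grip_force: 0.0
time: 11.0
tool_pos: [0.6167, -0.0861, 0.2547]
tool_rot: [3.141, 0.001, 1.573]
contact_force: [-1.1, 0.3, 0.2]
opening: 0.0516
grip_force: 0.0
```

View pics/w4.png

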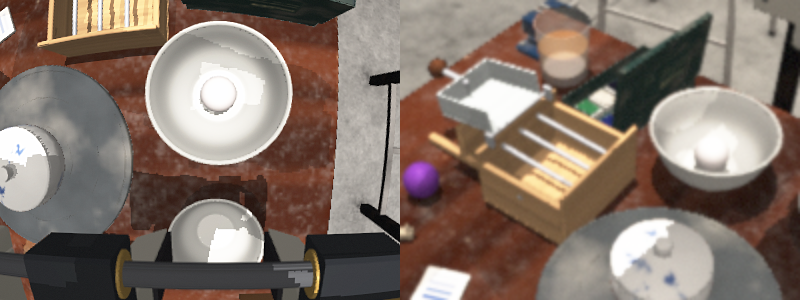

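The large ball sits in the upright larger bowl, at (218,95) in the wrist half, and the gripper is clear of everything.

```bash
python3 -c "
from cell import robot
print(robot.hand_in())"
```

```text
the job is handed in; nothing more can be done
None
```

The job is handed in at about 11 s: the pan was tipped, the small ball is in the tray, and the large ball is in the upright larger bowl; the one rough moment was a brief 60 N at the wrist (limit 120 N) while lowering onto the ball, and I couldn't tell which part made contact.

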